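# Right the drained canister and seal it with its two-stage button

### The job

The small square steel canister was left upside down to drain: turn it right way up and stand it wholly on the square bamboo board, without dropping it and without disturbing the cups, the plate or the egg cup. Then seal it there: press the button in its lid down to the halfway stop, where the push turns clearly stiffer, keep it there for about a second so that it vents, then press it fully down until it locks, and let go. Going straight past the halfway stop locks it unvented, which cannot be undone.

Things in the scene. Friction and masses are not known exactly. Their poses are not given: they have to be found in the camera images.
- canister: Square steel tin with a pale bamboo lid rim, 50 x 50 mm in plan, 78 mm tall, about 0.3 kg, loose; the lid stays on. Origin: centre of the outside of its base; z points from base to lid: down at the start (it stands on its lid rim, origin 78 mm above the counter), up in the end. x and y are normal to its flat sides. Centre of mass about 35 mm along z.
- canister_rim (a point): Centre of the mouth of the lid rim, 78 mm along the canister's z axis. The rim is 4 mm thick round a square well 42 x 42 mm, 15 mm deep and open at the top; the round button stands in the middle of the well, its top 3 mm below the rim's edge.
- button_top (a point): Centre of the top face of the button: black, flat, 30 mm across; at rest it lies 75 mm along the canister's z axis from its origin, pressed fully 66 mm, locked and let go 70 mm.
- button (a joint): First stage of the button, m: 0 at rest, 0.004 at the halfway stop. A soft spring, about 1 N at first and 3 N at the stop; it returns when let go. At the stop the push must rise to about 11 N before anything moves further.
- latch (a joint): Second stage, m: 0 unlocked, 0.005 fully down and locked (the button and its carrier sink together, total button travel 9 mm). It moves only under more than about 11 N (then about 11 to 13 N while moving slowly, until a hard stop at 0.005) and stays wherever it is pushed; it never comes back up.
- board: Square board of pale bamboo strips, 150 x 150 x 12 mm, fixed on the white counter (counter top at z = 0). Origin: centre of its underside; its upper face is 12 mm above; z up, x and y along its edges.
- cup_a: Empty tumbler of smoky acrylic, 72 mm across the rim, 85 mm tall, loose, standing on the rotating caddy; origin: centre of its underside. Leave alone.
- cup_b: The other tumbler, the same. The caddy is a round bamboo turntable 220 mm across, its floor 24 mm above the counter, with a low rim and a central post up to 0.13 m high, midway between the two cups.
- plate: Small white melamine plate, 150 mm across, 16 mm high, loose on the counter; origin: centre of its underside. Leave alone.
- egg_cup: Blue ceramic egg cup, 48 mm across, 62 mm tall, loose on the counter; origin: centre of its underside. Leave alone.
Mind the look-alikes: they are no part of the job. There is more than one size of the board; the job needs the middle-sized.

How it is judged:
By the outcome, as a careful person would: the job done as asked, in the order asked, and still so for the second after the job is handed in, with the robot touching nothing.
It also fails if it takes over 67 s, if anything falls off the work surface, if the arm or the gripper's body presses on something with over 40 N, if the wrist force passes 120 N, or if a joint passes its speed limit or range.

### The arm

A 6-joint arm with a two-finger parallel gripper is mounted at the origin on the work surface. World frame = base frame: x ahead of the robot, y to its left, z up, the work surface at z = 0. Lengths are in m, angles in degrees, forces in N, time in s.
With the tool pointing down it reaches from about 0.25 to 0.725 m from the base axis. Payload 9.7 kg.
Tool frame: the origin (TCP) lies at the very end of the fingers, on their centre line; the grasp point (between the pads) lies 19 mm behind it; z points along the fingers, y is the direction in which the jaws open and shut (so a half turn about z gives the same grasp; the last joint's range is limited). The gripper opens to 85 mm and grips with 20 to 120 N. Pads are 22 mm wide; open, the fingers measure 114 mm over their backs; the gripper's body (76 mm by 85 mm) begins 54 mm behind the grasp point. The pads swing forward as they close: fully open they stand 13 mm farther back than shut.
Start: joints at [63.312, 4.979, 10.078, 95.1, 0, 90], TCP at [0.247, 0.491, 0.231] pointing down, gripper open.
Joint ranges: [-179.16, 179.16], [-48.56, 103.87], [-65.8, 70.77], [-126.05, 130.52], [-82.76, 87.17], [-180, 180]. Speed limits (degrees/s): [127.2, 127.2, 147.25, 180, 180, 180].

### API

Orientations are given as [roll, pitch, yaw] about the fixed x, y, z axes, in that order (R = Rz(yaw) Ry(pitch) Rx(roll)).
In Python, from workcell import bot gives the robot as it stands.
- The arm moves only by the shell command python3 -m pendant 'ROWS' [FORCE]. ROWS is JSON, a list that holds one entry, the list of rows, each a list of 7 numbers: the shift along the tool's x, y, z in cm, then the turn, a rotation vector about the tool's x, y, z in rad, then the opening in per cent of the stroke, from 0 (shut) to 100 (fully open). In form: [[[dx, dy, dz, ax, ay, az, gripper], ...]]. A call has 1 to 5 rows; each row shifts and turns the pose as measured when the row begins, along the tool's axes as they then stand; what a row does not reach is not made up. A row lasts 1/12 s, in which the tool goes at most 41.7 mm and 7.16 degrees, less where a joint would pass 70% of its speed; a pose out of reach is approached as far as the arm can. A call with a gripper value outside its range is refused whole. The fingers move at their own pace and stop on an object; FORCE is the grip in N (left out, the last holds). Time passes only in rows, so rows that do not move let the fingers close. It gives the time, the measured TCP pose, the force and the opening at its end, in the units of the state.
- bot.get_obs(): the state, without advancing time (a new reading comes with each control period).
- bot.camera(name): name is "scene" or "top" or "wrist"; returns the picture (420x560x3 uint8, red, green, blue); there is no depth.
- bot.get_calibration(name): a dict with "intrinsics" (3x3 intrinsics, pixels), "pose" (4x4, takes a point from camera to world coordinates); the wrist camera has in their place "T_tool_cam" (4x4, takes a point from camera to tool coordinates, whose origin is the TCP and whose axes are the flange's). Camera axes: x right, y down, z forward; pixel columns grow to the right and rows downward; lengths in m; the calibration is good to about 2 mm. A picture is of the moment at which its call begins: read the wrist's pose just before it. get_calibration takes no time and is no camera call.
- bot.job_done(): hands the job in, once; it reports no verdict.
Trained networks look in the newest picture that a camera, given by its name, has taken for a name from the list of things; names that differ only in an ending like _2 or _b are one class to them, and where a whole thing is asked for, a point or a joint stands for the part that bears it (a point fixed in the world has none). Each returns a list of dicts, best first, with "confidence" (0 to 1); they miss things now and then, are a little off and sometimes report something else, mostly with a low value. They report only what shows in the picture. A call takes as long as a camera call. They do not tell look-alikes from the thing itself.
- bot.masks_of(camera, thing): "pixels" (420x560 bool, what is visible of it) and "extent" ([left, top, right, bottom] in pixels, round what is visible of it).
- bot.mark_of(camera, thing): "uv" ([column, row] in pixels: a listed point, or the origin of a listed thing).
The state is a dict: "time": time; "q": joint angles; "qd": joint speeds; "joint_efforts": joint torques, N m; "ee_pos": TCP position; "tcp_rot": TCP orientation; "wrist_force": force on the tool from outside, world axes, zero at the start; "torque": the same for the moment, N m; "opening": finger opening in m.
Only numpy, scipy, OpenCV 4.12 (cv2) and the standard library are available. Lean on these libraries where they do the work, as an engineer would, in place of code of your own. Each camera call takes 0.05 s, during which the arm holds its last target. There are 200 camera calls.

## Working session

There is one attempt and no reset: what is moved stays moved. The work goes in short steps, Python scripts to look and compute and a shell command to move; the robot and the scene stay as the last step left them, time stands still between calls to the robot, and variables do not carry over. Pictures are saved under pics/ and viewed, about 8 in all and at most 12, crops included, and the job is handed in when it is done.

```bash
ls; mkdir -p pics; python3 - <<'E'
from workcell import bot
import cv2,numpy as np
o=bot.get_obs();print(o)
for c in["scene","top"]:
    im=bot.camera(c);cv2.imwrite(f"pics/{c}0.png",im[...,::-1])
    K=bot.get_calibration(c);print(c,K)
    for t in["canister","board","cup_a","plate","egg_cup"]:
        print(t,[(d["uv"],round(d["confidence"],2)) for d in bot.mark_of(c,t)],[(d["extent"],round(d["confidence"],2)) for d in bot.masks_of(c,t)])
print(bot.get_calibration("wrist"))
a=cv2.imread("pics/scene0.png");b=cv2.imread("pics/top0.png")
E
```

```text
pics
{'time': 0.0, 'q': array([ 6.33089477e+01,  5.01202086e+00,  1.00340466e+01,  9.51003322e+01,
       -4.03710334e-04,  8.99991963e+01]), 'qd': array([-0.04508181, -0.03783994, -0.08304571,  0.06382795, -0.05725772,
        0.03964895]), 'joint_efforts': array([-3.73099247e-04, -5.20387316e+01,  4.64804649e+01,  1.61461055e-02,
       -1.18461588e-05, -8.06910293e-06]), 'ee_pos': array([0.24694425, 0.4911806 , 0.23057059]), 'tcp_rot': array([-1.79921694e+02,  4.02611592e-04,  1.53309752e+02]), 'wrist_force': array([ 0.09927912,  0.06726048, -0.10774999]), 'torque': array([0.01670653, 0.0364194 , 0.04560318]), 'opening': 0.08569872810500781}
scene {'intrinsics': array([[417.40110248,   0.        , 271.72566565],
       [  0.        , 417.40110248, 212.43957763],
       [  0.        ,   0.        ,   1.        ]]), 'pose': array([[ 0.20542497,  0.81785667, -0.53750447,  1.11722365],
       [ 0.97866874, -0.17007248,  0.11525128, -0.14046722],
       [ 0.00284431, -0.54971431, -0.83534789,  1.04851587],
       [ 0.        ,  0.        ,  0.        ,  1.        ]])}
canister [([213.2
[... 1285 characters left out ...]
31.2, 170.4, 160.2, 191.8], 0.6)]
plate [([302.1, 130.1], 0.6)] [([279.9, 109.6, 324.8, 147.3], 0.89)]
egg_cup [([431.8, 171.3], 0.78)] [([424.1, 160.2, 444.0, 175.0], 0.54)]
{'intrinsics': array([[354.99659026,   0.        , 282.24868684],
       [  0.        , 354.99659026, 209.65109803],
       [  0.        ,   0.        ,   1.        ]]), 'T_tool_cam': array([[ 2.28864029e-04, -9.59544890e-01, -2.81555593e-01,
         7.29285828e-02],
       [ 9.99999321e-01,  5.41269138e-04, -1.03179681e-03,
        -1.95078570e-04],
       [ 1.14245271e-03, -2.81555166e-01,  9.59544362e-01,
        -1.42860459e-01],
       [ 0.00000000e+00,  0.00000000e+00,  0.00000000e+00,
         1.00000000e+00]])}
```

View pics/scene0.png

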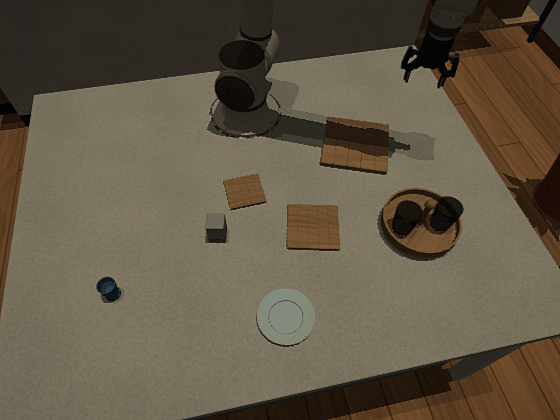

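View pics/top0.png

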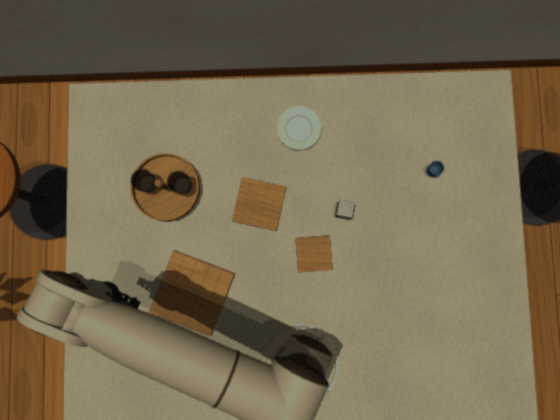

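The scene view shows the canister at (216,227), the three boards with the middle one at (313,228), the caddy at (422,222), the plate at (286,316) and the egg cup at (109,289). In the top view the canister is at (345,209), the middle board at (259,204) and the small one at (314,254).

```bash
cat > h.py <<'E'
from workcell import bot
import cv2,numpy as np
from scipy.spatial.transform import Rotation as Ro
def tool():
    o=bot.get_obs();T=np.eye(4);T[:3,3]=o["ee_pos"];T[:3,:3]=Ro.from_euler("xyz",o["tcp_rot"],degrees=True).as_matrix();return T
def cam(c):
    k=bot.get_calibration(c);return k["intrinsics"],(k["pose"] if c!="wrist" else tool()@k["T_tool_cam"])
def onplane(uv,z,K,P):
    uv=np.atleast_2d(uv).astype(float);r=np.c_[uv,np.ones(len(uv))]@np.linalg.inv(K).T@P[:3,:3].T
    return P[:3,3]+r*((z-P[2,3])/r[:,2])[:,None]
def proj(X,K,P):
    p=(np.atleast_2d(X)-P[:3,3])@P[:3,:3]@K.T;return p[:,:2]/p[:,2:]
E
python3 - <<'E'
from h import *
np.set_printoptions(precision=3,suppress=True)
for c in["top","scene"]:
    K,P=cam(c);bot.camera(c)
    for t,z in[("canister",.078),("board",.012),("plate",.016),("egg_cup",.062),("cup_a",.109)]:
        for d in bot.masks_of(c,t):
            m=d["pixels"].astype(np.uint8);n=np.argwhere(m)[:,::-1]
            w=onplane(n,z,K,P)[:,:2]
            r=cv2.minAreaRect((w*1000).astype(np.float32));print(c,t,round(d["confidence"],2),r)
        if t in("canister","board"):print("  mark",[onplane(d["uv"],z if t=="canister" else 0,K,P)[0] for d in bot.mark_of(c,t)])
E
```

```text
top canister 0.66 ((481.3246765136719, -161.7892608642578), (55.04530715942383, 55.954505920410156), 78.12510681152344)
  mark [array([ 0.492, -0.166,  0.078])]
top board 0.89 ((233.93588256835938, 333.5334167480469), (215.9480438232422, 218.23204040527344), 67.63184356689453)
top board 0.69 ((516.3751831054688, 109.80199432373047), (153.494384765625, 153.73907470703125), 76.67860412597656)
top board 0.66 ((348.0726013183594, -63.47212600708008), (112.20855712890625, 115.33675384521484), 2.372950315475464)
  mark [array([0.522, 0.121, 0.   ]), array([0.227, 0.339, 0.   ]), array([ 0.348, -0.063,  0.   ])]
top plate 0.73 ((765.3991088867188, -27.256637573242188), (142.7693634033203, 146.00698852539062), 88.13822174072266)
top egg_cup 0.6 ((603.366943359375, -457.12890625), (44.933013916015625, 59.942222595214844), 41.93808364868164)
top cup_a 0.89 ((577.151123046875, 352.0770568847656), (75.44098663330078, 72.3550796508789), 88.2095947265625)
top cup_a 0.79 ((588.5123901367188, 463.974853515625), (82.06843566894531, 75.63906860351562), 88.23148345947266)
scene canister 0.94 ((510.5333
[... 477 characters left out ...]
9868164)
scene board 0.57 ((765.5020751953125, -26.783470153808594), (145.681884765625, 146.82142639160156), 33.330013275146484)
  mark [array([ 0.353, -0.063,  0.   ]), array([0.245, 0.337, 0.   ]), array([0.509, 0.116, 0.   ])]
scene plate 0.68 ((767.2451782226562, -27.788551330566406), (145.8960418701172, 149.47364807128906), 79.25650787353516)
scene egg_cup 0.97 ((621.7883911132812, -454.6781005859375), (76.5973129272461, 44.92249298095703), 37.57091522216797)
scene cup_a 0.79 ((612.3551635742188, 445.7392578125), (68.36231994628906, 127.2091293334961), 44.421730041503906)
scene cup_a 0.58 ((598.58251953125, 335.2100524902344), (71.88702392578125, 121.34566497802734), 40.990509033203125)
```

```bash
cat >> h.py <<'E'
def pose(g,az,lean,off=.019):
    """tool pose: grasp point g, jaw axis y at azimuth az deg, lean: +deg points tool to the right of az (0=down)"""
    a=np.radians(az);l=np.radians(lean);y=np.array([np.cos(a),np.sin(a),0]);right=np.array([y[1],-y[0],0])
    z=np.sin(l)*right+np.cos(l)*np.array([0,0,-1.]);T=np.eye(4);T[:3,:3]=np.c_[np.cross(y,z),y,z];T[:3,3]=np.array(g)+z*off;return T
def rows(B,g,n=None,A=None,smax=3.9,amax=.115):
    A=tool() if A is None else A
    rv=Ro.from_matrix(A[:3,:3].T@B[:3,:3]).as_rotvec();d=B[:3,3]-A[:3,3]
    n=n or max(1,int(np.ceil(max(np.linalg.norm(d)*100/smax,np.linalg.norm(rv)/amax))))
    out=[]
    for i in range(n):
        Ri=A[:3,:3]@Ro.from_rotvec(rv*i/n).as_matrix()
        out.append([float(round(x,2)) for x in Ri.T@d*100/n]+[float(round(x,3)) for x in rv/n]+[g])
    for i in range(0,n,5):print(str([out[i:i+5]]).replace(" ",""))
    return B
E
python3 - <<'E'
from h import *
rows(pose([.488,-.165,.22],-12,0),100)
E
```

```text
[[[-2.83,-2.66,0.17,-0.0,0.0,0.073,100],[-3.02,-2.44,0.17,-0.0,0.0,0.073,100],[-3.19,-2.22,0.17,-0.0,0.0,0.073,100],[-3.34,-1.98,0.17,-0.0,0.0,0.073,100],[-3.48,-1.73,0.17,-0.0,0.0,0.073,100]]]
[[[-3.6,-1.47,0.17,-0.0,0.0,0.073,100],[-3.69,-1.2,0.17,-0.0,0.0,0.073,100],[-3.77,-0.93,0.17,-0.0,0.0,0.073,100],[-3.83,-0.65,0.17,-0.0,0.0,0.073,100],[-3.87,-0.37,0.17,-0.0,0.0,0.073,100]]]
[[[-3.88,-0.09,0.17,-0.0,0.0,0.073,100],[-3.88,0.19,0.17,-0.0,0.0,0.073,100],[-3.86,0.48,0.17,-0.0,0.0,0.073,100],[-3.81,0.76,0.17,-0.0,0.0,0.073,100],[-3.74,1.03,0.17,-0.0,0.0,0.073,100]]]
[[[-3.66,1.3,0.17,-0.0,0.0,0.073,100],[-3.55,1.57,0.17,-0.0,0.0,0.073,100],[-3.43,1.82,0.17,-0.0,0.0,0.073,100]]]
```

```bash
python3 -m pendant '[[[-2.83,-2.66,0.17,0,0,0.073,100],[-3.02,-2.44,0.17,0,0,0.073,100],[-3.19,-2.22,0.17,0,0,0.073,100],[-3.34,-1.98,0.17,0,0,0.073,100],[-3.48,-1.73,0.17,0,0,0.073,100]]]'
python3 -m pendant '[[[-3.6,-1.47,0.17,0,0,0.073,100],[-3.69,-1.2,0.17,0,0,0.073,100],[-3.77,-0.93,0.17,0,0,0.073,100],[-3.83,-0.65,0.17,0,0,0.073,100],[-3.87,-0.37,0.17,0,0,0.073,100]]]'
python3 -m pendant '[[[-3.88,-0.09,0.17,0,0,0.073,100],[-3.88,0.19,0.17,0,0,0.073,100],[-3.86,0.48,0.17,0,0,0.073,100],[-3.81,0.76,0.17,0,0,0.073,100],[-3.74,1.03,0.17,0,0,0.073,100]]]'
python3 -m pendant '[[[-3.66,1.3,0.17,0,0,0.073,100],[-3.55,1.57,0.17,0,0,0.073,100],[-3.43,1.82,0.17,0,0,0.073,100]]]'
python3 - <<'E'
from h import *
rows(pose([.488,-.165,.22],-12,0),100)
E
```

```text
time: 2.32
ee_pos: [0.313, 0.3084, 0.2194]
tcp_rot: [-179.9, -0.0, 132.2]
wrist_force: [0.5, 1.1, 0.1]
opening: 0.0854
time: 2.73
ee_pos: [0.3787, 0.1166, 0.2113]
tcp_rot: [179.9, 0.0, 110.4]
wrist_force: [-0.3, 1.4, -0.3]
opening: 0.0853
time: 3.15
ee_pos: [0.4414, -0.0778, 0.2042]
tcp_rot: [179.6, -0.0, 88.4]
wrist_force: [1.0, 1.1, 0.5]
opening: 0.0853
time: 3.4
ee_pos: [0.4773, -0.1956, 0.1998]
tcp_rot: [179.5, -0.1, 75.1]
wrist_force: [1.3, 0.4, 0.6]
opening: 0.085
[[[3.23,0.25,-0.11,0.009,-0.002,-0.051,100]]]
```

```bash
python3 -m pendant '[[[3.2,0.25,-0.1,0.009,0,-0.05,100],[0,0,0,0,0,0,100]]]'
python3 - <<'E'
from h import *
np.set_printoptions(precision=4,suppress=True)
K,P=cam("wrist");im=bot.camera("wrist");cv2.imwrite("pics/w1.png",im[...,::-1])
print([(d["uv"],d["confidence"],onplane(d["uv"],.078,K,P)[0]) for d in bot.mark_of("wrist","canister")])
for d in bot.masks_of("wrist","canister"):
    print(d["extent"],d["confidence"]);n=np.argwhere(d["pixels"])[:,::-1]
    r=cv2.minAreaRect((onplane(n,.078,K,P)[:,:2]*1000).astype(np.float32));print(r)
E
```

```text
time: 3.57
ee_pos: [0.4874, -0.1775, 0.1989]
tcp_rot: [-179.9, -0.0, 76.6]
wrist_force: [-0.1, 0.9, 0.0]
opening: 0.0856
[([275.4, 190.0], 0.79, array([ 0.483 , -0.1665,  0.078 ]))]
[244.1, 143.3, 308.3, 218.6] 0.87
((485.2215576171875, -160.3216094970703), (56.23695755004883, 49.82426452636719), 76.67654418945312)
```

View pics/w1.png

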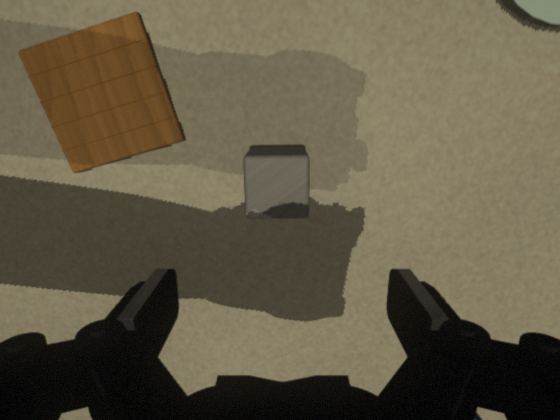

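The wrist view shows the canister's base face with corners near (244,154), (309,154), (310,217) and (245,217). Its far side shows above it, and its edges are parallel to the image.

```bash
python3 - <<'E'
from h import *
np.set_printoptions(precision=4,suppress=True)
K,P=cam("wrist")
w=onplane([(244,154),(309,154),(309.5,217),(245,217)],.078,K,P)[:,:2];print(w,w.mean(0),[np.linalg.norm(w[i]-w[i-1]) for i in range(4)])
for i,j in((0,1),(3,2),(0,3),(1,2)):
    d=w[j]-w[i];print(np.degrees(np.arctan2(d[1],d[0])))
c=w.mean(0);y=np.array([np.cos(np.radians(-13)),np.sin(np.radians(-13))]);r=np.array([y[1],-y[0]])
g=np.r_[c-.006*r,.052];print(g)
Tp=pose(g,-13,45); pre=Tp.copy();pre[:3,3]-=.10*Tp[:3,2]
print("pre");rows(pre,100);print("go");rows(Tp,100,A=pre,smax=2.5)
E
```

```text
[[ 0.4659 -0.1346]
 [ 0.5127 -0.1456]
 [ 0.5029 -0.1936]
 [ 0.4539 -0.1821]] [ 0.4839 -0.164 ] [np.float64(0.04897245076729916), np.float64(0.048152853257830024), np.float64(0.04897764165720519), np.float64(0.05030179932302718)]
-13.24934981326856
-13.237617915910592
-104.09350354316074
-101.57923507532138
[ 0.4852 -0.1581  0.052 ]
pre
[[[1.08,-0.08,1.28,-0.0,-0.112,-0.001,100],[1.22,-0.08,1.15,-0.0,-0.112,-0.001,100],[1.34,-0.08,1.01,-0.0,-0.112,-0.001,100],[1.44,-0.08,0.85,-0.0,-0.112,-0.001,100],[1.53,-0.08,0.69,-0.0,-0.112,-0.001,100]]]
[[[1.6,-0.08,0.51,-0.0,-0.112,-0.001,100],[1.64,-0.08,0.33,-0.0,-0.112,-0.001,100]]]
go
[[[0.0,-0.0,2.5,0.0,0.0,0.0,100],[0.0,-0.0,2.5,0.0,0.0,0.0,100],[0.0,-0.0,2.5,0.0,0.0,0.0,100],[0.0,-0.0,2.5,0.0,0.0,0.0,100]]]
```

```bash
python3 -m pendant '[[[1.08,-0.08,1.28,0,-0.112,0,100],[1.22,-0.08,1.15,0,-0.112,0,100],[1.34,-0.08,1.01,0,-0.112,0,100],[1.44,-0.08,0.85,0,-0.112,0,100],[1.53,-0.08,0.69,0,-0.112,0,100]]]'
python3 -m pendant '[[[1.6,-0.08,0.51,0,-0.112,0,100],[1.64,-0.08,0.33,0,-0.112,0,100],[0,0,0,0,0,0,100]]]'
python3 - <<'E'
from h import *
Tp=pose([.4852,-.1581,.052],-13.2,45); pre=Tp.copy();pre[:3,3]-=.04*Tp[:3,2]
print(bot.get_obs()["q"].round(1));rows(pre,100,smax=2.5);rows(Tp,100,A=pre,smax=1.4)
E
```

```text
time: 4.13
ee_pos: [0.4972, -0.1263, 0.1421]
tcp_rot: [178.5, 33.2, 75.6]
wrist_force: [0.3, -0.3, -0.1]
opening: 0.0855
time: 4.38
ee_pos: [0.5011, -0.0987, 0.1121]
tcp_rot: [178.1, 47.0, 75.8]
wrist_force: [-0.1, -0.0, -1.0]
opening: 0.0852
[ 11.   14.3  -3.8  94.2 -42.5 123.2]
[[[0.04,-0.11,2.16,0.007,0.012,-0.004,100],[0.02,-0.1,2.16,0.007,0.012,-0.004,100],[-0.01,-0.08,2.17,0.007,0.012,-0.004,100]]]
[[[-0.0,-0.0,1.33,0.0,0.0,0.0,100],[-0.0,-0.0,1.33,0.0,0.0,0.0,100],[-0.0,-0.0,1.33,0.0,0.0,0.0,100]]]
```

```bash
python3 -m pendant '[[[0.04,-0.11,2.16,0.007,0.012,-0.004,100],[0.02,-0.1,2.16,0.007,0.012,-0.004,100],[0,-0.08,2.17,0.007,0.012,-0.004,100],[0,0,0,0,0,0,100]]]'
python3 -m pendant '[[[0,0,1.33,0,0,0,100],[0,0,1.33,0,0,0,100],[0,0,1.33,0,0,0,100],[0,0,0,0,0,0,100]]]'
python3 - <<'E'
from h import *
rows(pose([.4852,-.1581,.052],-13.2,45),100)
im=bot.camera("wrist");cv2.imwrite("pics/w2.png",im[...,::-1])
E
```

```text
time: 4.72
ee_pos: [0.4894, -0.1386, 0.0636]
tcp_rot: [-179.5, 44.7, 78.1]
wrist_force: [-1.0, 0.1, 0.0]
opening: 0.0852
time: 5.05
ee_pos: [0.4844, -0.1652, 0.0396]
tcp_rot: [180.0, 44.4, 77.8]
wrist_force: [-0.5, 0.9, 0.7]
opening: 0.0854
[[[-0.38,-0.1,0.51,0.013,-0.011,0.013,100]]]
```

View pics/w2.png

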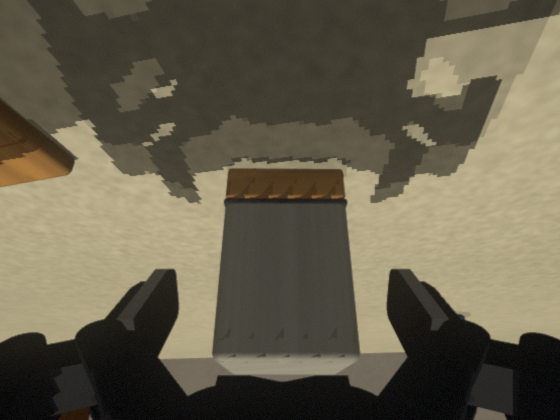

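The canister stands between the jaws, centred at column 286, with the rim on the counter at row 185. Next: close and lift.

```bash
python3 -m pendant '[[[-0.3,-0.1,0.5,0.01,-0.01,0.01,100],[0,0,0,0,0,0,30],[0,0,0,0,0,0,30],[0,0,0,0,0,0,30],[0,0,0,0,0,0,30]]]' 50
python3 -m pendant '[[[0,0,0,0,0,0,30],[0,0,0,0,0,0,30],[0,0,0,0,0,0,30],[0,0,0,0,0,0,30]]]' 50
python3 - <<'E'
from h import *
t=tool();print(t[:3,3]-.019*t[:3,2])
A=t;B=t.copy();B[2,3]+=.05;rows(B,30,smax=2);
E
```

```text
time: 5.52
ee_pos: [0.4852, -0.1681, 0.0436]
tcp_rot: [179.4, 44.8, 76.6]
wrist_force: [0.1, 0.6, -3.7]
opening: 0.0492
time: 5.85
ee_pos: [0.4853, -0.1677, 0.0435]
tcp_rot: [179.4, 44.9, 76.7]
wrist_force: [0.5, -0.5, 0.2]
opening: 0.0493
[ 0.48818939 -0.15463105  0.05698548]
[[[-1.18,0.01,-1.18,0.0,0.0,0.0,30],[-1.18,0.01,-1.18,0.0,0.0,0.0,30],[-1.18,0.01,-1.18,0.0,0.0,0.0,30]]]
```

```bash
python3 -m pendant '[[[-1.18,0,-1.18,0,0,0,30],[-1.18,0,-1.18,0,0,0,30],[-1.18,0,-1.18,0,0,0,30],[0,0,0,0,0,0,30]]]'
python3 - <<'E'
from h import *
np.set_printoptions(precision=4,suppress=True)
t=tool();print(bot.get_obs()["wrist_force"],bot.get_obs()["opening"])
# canister at grasp time, in tool frame
G=np.eye(4);G[:3,3]=[.4853,-.1677,.0435];G[:3,:3]=Ro.from_euler("xyz",[179.4,44.9,76.7],degrees=True).as_matrix()
a=np.radians(-13.2);y=np.array([np.cos(a),np.sin(a),0]);r=np.array([y[1],-y[0],0])
C=np.eye(4);C[:3,:3]=np.c_[r,y,[0,0,-1]];C[:3,:3]=np.c_[np.cross(y,[0,0,-1.]),y,[0,0,-1]];C[:3,3]=[.4839,-.164,.078]
X=np.linalg.inv(G)@C;print(X)
X[1,3]=0
# enforce y alignment of jaw and canister
np.save("X1.npy",X)
# lay: rotate canister about y so z_can -> left
L=np.eye(4);L[:3,:3]=np.c_[np.cross(y,-r),y,-r];L[:3,3]=np.array([.484,-.164,.029])+.039*r
B=L@np.linalg.inv(X);np.save("B1.npy",B);print(B)
rows(B,30,amax=.11)
E
```

```text
time: 6.18
ee_pos: [0.4835, -0.1673, 0.0926]
tcp_rot: [179.8, 44.8, 76.9]
wrist_force: [0.6, -0.6, -2.1]
opening: 0.0496
[ 0.6094 -0.6412 -2.1032] 0.0495983681286209
[[ 0.7083  0.0012  0.7059 -0.022 ]
 [ 0.0056  1.     -0.0074 -0.0019]
 [-0.7059  0.0092  0.7083 -0.0268]
 [ 0.      0.      0.      1.    ]]
[[ 0.1624  0.9718  0.1707  0.4832]
 [ 0.6869 -0.2356  0.6875 -0.1684]
 [ 0.7083  0.0056 -0.7059  0.0257]
 [ 0.      0.      0.      1.    ]]
[[[0.31,-0.0,0.32,-0.0,0.105,0.001,30],[0.27,-0.0,0.35,-0.0,0.105,0.001,30],[0.24,-0.0,0.38,-0.0,0.105,0.001,30],[0.19,-0.0,0.4,-0.0,0.105,0.001,30],[0.15,-0.0,0.42,-0.0,0.105,0.001,30]]]
[[[0.11,-0.0,0.43,-0.0,0.105,0.001,30],[0.06,-0.0,0.44,-0.0,0.105,0.001,30],[0.01,-0.0,0.45,-0.0,0.105,0.001,30],[-0.03,-0.0,0.45,-0.0,0.105,0.001,30],[-0.08,-0.0,0.44,-0.0,0.105,0.001,30]]]
[[[-0.12,-0.0,0.43,-0.0,0.105,0.001,30],[-0.17,-0.0,0.41,-0.0,0.105,0.001,30],[-0.21,-0.0,0.39,-0.0,0.105,0.001,30],[-0.25,-0.0,0.37,-0.0,0.105,0.001,30],[-0.29,-0.0,0.34,-0.0,0.105,0.001,30]]]
```

```bash
python3 - <<'E'
from h import *
B=np.load("B1.npy");U=B.copy();U[2,3]+=.035;rows(U,30,amax=.11)
E
```

```text
[[[0.14,-0.0,0.16,-0.0,0.105,0.001,30],[0.13,-0.0,0.17,-0.0,0.105,0.001,30],[0.11,-0.0,0.18,-0.0,0.105,0.001,30],[0.09,-0.0,0.19,-0.0,0.105,0.001,30],[0.07,-0.0,0.2,-0.0,0.105,0.001,30]]]
[[[0.05,-0.0,0.21,-0.0,0.105,0.001,30],[0.03,-0.0,0.21,-0.0,0.105,0.001,30],[0.0,-0.0,0.21,-0.0,0.105,0.001,30],[-0.02,-0.0,0.21,-0.0,0.105,0.001,30],[-0.04,-0.0,0.21,-0.0,0.105,0.001,30]]]
[[[-0.06,-0.0,0.2,-0.0,0.105,0.001,30],[-0.08,-0.0,0.2,-0.0,0.105,0.001,30],[-0.1,-0.0,0.19,-0.0,0.105,0.001,30],[-0.12,-0.0,0.17,-0.0,0.105,0.001,30],[-0.14,-0.0,0.16,-0.0,0.105,0.001,30]]]
```

```bash
python3 -m pendant '[[[0.14,0,0.16,0,0.105,0.001,30],[0.13,0,0.17,0,0.105,0.001,30],[0.11,0,0.18,0,0.105,0.001,30],[0.09,0,0.19,0,0.105,0.001,30],[0.07,0,0.2,0,0.105,0.001,30]]]'
python3 -m pendant '[[[0.05,0,0.21,0,0.105,0.001,30],[0.03,0,0.21,0,0.105,0.001,30],[0,0,0.21,0,0.105,0.001,30],[-0.02,0,0.21,0,0.105,0.001,30],[-0.04,0,0.21,0,0.105,0.001,30]]]'
python3 -m pendant '[[[-0.06,0,0.2,0,0.105,0.001,30],[-0.08,0,0.2,0,0.105,0.001,30],[-0.1,0,0.19,0,0.105,0.001,30],[-0.12,0,0.17,0,0.105,0.001,30],[-0.14,0,0.16,0,0.105,0.001,30]]]'
python3 - <<'E'
from h import *
B=np.load("B1.npy");U=B.copy();U[2,3]+=.01;rows(U,30,smax=1.5,n=3)
im=bot.camera("wrist");cv2.imwrite("pics/w3.png",im[...,::-1])
im=bot.camera("scene");cv2.imwrite("pics/s3.png",im[...,::-1])
a=cv2.resize(cv2.imread("pics/w3.png"),(400,300));b=cv2.resize(cv2.imread("pics/s3.png")[120:330,130:410],(400,300));cv2.imwrite("pics/c3.png",np.hstack([a,b]))
E
```

```text
time: 6.6
ee_pos: [0.4847, -0.163, 0.0756]
tcp_rot: [179.9, 13.6, 77.4]
wrist_force: [-0.5, 0.4, -3.0]
opening: 0.0491
time: 7.02
ee_pos: [0.4857, -0.1628, 0.0644]
tcp_rot: [179.3, -17.9, 77.4]
wrist_force: [0.2, -0.2, -3.7]
opening: 0.0494
time: 7.43
ee_pos: [0.4865, -0.1655, 0.0524]
tcp_rot: [178.5, -49.2, 77.7]
wrist_force: [0.6, 0.8, -3.5]
opening: 0.0496
[[[-0.5,-0.09,0.27,0.002,-0.024,0.004,30],[-0.49,-0.09,0.28,0.002,-0.024,0.004,30],[-0.48,-0.09,0.3,0.002,-0.024,0.004,30]]]
```

View pics/c3.png

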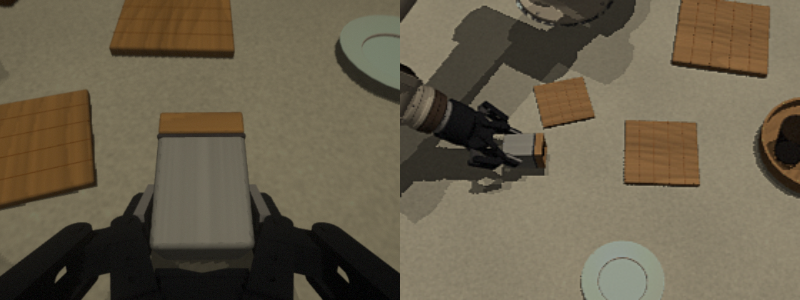

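The canister is held lying level with its lid to the left (scene crop, about (525,155)). Next: lower it.

```bash
python3 -m pendant '[[[-0.5,-0.09,0.27,0,-0.024,0.004,30],[-0.49,-0.09,0.28,0,-0.024,0.004,30],[-0.48,-0.09,0.3,0,-0.024,0.004,30],[0,0,0,0,0,0,30]]]'
python3 - <<'E'
from h import *
B=np.load("B1.npy");U=B.copy();U[2,3]-=.002;rows(U,30,n=2);rows(U,30,n=4)
E
```

```text
time: 7.87
ee_pos: [0.4799, -0.1693, 0.0255]
tcp_rot: [-179.3, -44.4, 75.5]
wrist_force: [-0.6, 0.0, -2.5]
opening: 0.0494
[[[-0.01,0.15,0.12,-0.003,0.006,-0.008,30],[-0.01,0.15,0.12,-0.003,0.006,-0.008,30]]]
[[[-0.0,0.08,0.06,-0.001,0.003,-0.004,30],[-0.0,0.08,0.06,-0.001,0.003,-0.004,30],[-0.0,0.08,0.06,-0.001,0.003,-0.004,30],[-0.0,0.08,0.06,-0.001,0.003,-0.004,30]]]
```

```bash
python3 -m pendant '[[[-0.07,0.1,0.07,0,0,0,30],[-0.07,0.1,0.07,0,0,0,30],[0,0,0,0,0,0,30]]]'
python3 -m pendant '[[[-0.07,0,0.07,0,0,0,30],[0,0,0,0,0,0,30]]]'
python3 -m pendant '[[[-0.07,0,0.07,0,0,0,30],[0,0,0,0,0,0,30]]]'
```

```text
time: 8.12
ee_pos: [0.4826, -0.169, 0.025]
tcp_rot: [-179.6, -44.1, 75.8]
wrist_force: [0.7, 0.1, -1.9]
opening: 0.049
time: 8.28
ee_pos: [0.483, -0.169, 0.0246]
tcp_rot: [-179.7, -44.1, 75.9]
wrist_force: [-0.0, 0.3, -3.2]
opening: 0.0499
time: 8.45
ee_pos: [0.4831, -0.1692, 0.0236]
tcp_rot: [-179.7, -44.1, 75.9]
wrist_force: [0.4, 0.7, -3.1]
opening: 0.0493
```

```bash
for i in 1; do python3 -m pendant '[[[-0.1,0,0.1,0,0.008,0,30],[0,0,0,0,0,0,30]]]'
python3 -m pendant '[[[-0.07,0,0.07,0,0.008,0,30],[0,0,0,0,0,0,30]]]'
python3 -m pendant '[[[-0.07,0,0.07,0,0,0,30],[0,0,0,0,0,0,30]]]'; done
```

```text
time: 8.62
ee_pos: [0.4831, -0.1693, 0.0221]
tcp_rot: [-179.7, -44.6, 75.9]
wrist_force: [-0.6, -0.3, -2.9]
opening: 0.0496
time: 8.78
ee_pos: [0.4833, -0.1695, 0.0215]
tcp_rot: [-179.7, -45.1, 75.9]
wrist_force: [-0.4, 1.2, -0.3]
opening: 0.0494
time: 8.95
ee_pos: [0.4834, -0.1696, 0.0217]
tcp_rot: [-179.7, -45.2, 75.8]
wrist_force: [0.1, -0.2, -3.4]
opening: 0.0492
```

```bash
python3 -m pendant '[[[-0.1,0,0.1,0,0,0,30],[0,0,0,0,0,0,30]]]'
python3 -m pendant '[[[-0.1,0,0.1,0,0,0,30]]]'
```

```text
time: 9.12
ee_pos: [0.4836, -0.1698, 0.0217]
tcp_rot: [-179.7, -45.3, 75.8]
wrist_force: [-0.2, 0.4, -3.9]
opening: 0.0494
time: 9.2
ee_pos: [0.4838, -0.1698, 0.0215]
tcp_rot: [-179.8, -45.3, 75.7]
wrist_force: [-7.4, -2.5, 18.9]
opening: 0.0491
```

The canister is resting on the counter. Next: release and back off.

```bash
python3 -m pendant '[[[0.03,0,-0.03,0,0,0,100],[0,0,0,0,0,0,100],[0,0,0,0,0,0,100],[0,0,0,0,0,0,100],[0,0,0,0,0,0,100]]]'
python3 -m pendant '[[[0,0,-1.5,0,0,0,100],[0,0,-2.5,0,0,0,100],[0,0,-3,0,0,0,100],[0,0,-3,0,0,0,100],[0,0,0,0,0,0,100]]]'
python3 - <<'E'
from h import *
np.set_printoptions(precision=4,suppress=True)
# view pose: vertical over canister
B=np.load("B1.npy");L=B@np.load("X1.npy");print(L)
c=L[:3,3]+.039*L[:3,2];c[2]=.2
rows(pose(c,-13.2,0),100)
E
```

```text
time: 9.62
ee_pos: [0.4841, -0.1698, 0.0218]
tcp_rot: [-179.9, -45.3, 75.8]
wrist_force: [0.3, 0.7, -0.0]
opening: 0.0854
time: 10.03
ee_pos: [0.4653, -0.2389, 0.0929]
tcp_rot: [-179.5, -45.5, 75.8]
wrist_force: [0.8, -0.5, -0.7]
opening: 0.0854
[[ 0.      0.9736  0.2284  0.4751]
 [ 0.     -0.2284  0.9736 -0.202 ]
 [ 1.      0.     -0.      0.029 ]
 [ 0.      0.      0.      1.    ]]
[[[1.67,-0.0,-0.1,-0.0,-0.113,-0.002,100],[1.65,-0.0,-0.29,-0.0,-0.113,-0.002,100],[1.61,0.0,-0.47,-0.0,-0.113,-0.002,100],[1.54,0.0,-0.65,-0.0,-0.113,-0.002,100],[1.46,0.01,-0.82,-0.0,-0.113,-0.002,100]]]
[[[1.36,0.01,-0.98,-0.0,-0.113,-0.002,100],[1.24,0.01,-1.13,-0.0,-0.113,-0.002,100]]]
```

```bash
python3 -m pendant '[[[1.67,0,-0.1,0,-0.113,-0.002,100],[1.65,0,-0.29,0,-0.113,-0.002,100],[1.61,0,-0.47,0,-0.113,-0.002,100],[1.54,0,-0.65,0,-0.113,-0.002,100],[1.46,0.01,-0.82,0,-0.113,-0.002,100]]]'
python3 -m pendant '[[[1.36,0.01,-0.98,0,-0.113,-0.002,100],[1.24,0.01,-1.13,0,-0.113,-0.002,100],[0,0,0,0,0,0,100]]]'
python3 - <<'E'
from h import *
np.set_printoptions(precision=4,suppress=True)
K,P=cam("wrist");im=bot.camera("wrist");cv2.imwrite("pics/w4.png",im[...,::-1])
for d in bot.masks_of("wrist","canister"):
    print(d["extent"],d["confidence"])
B=np.load("B1.npy");L=B@np.load("X1.npy")
pts=[(L@np.array([.025,sy*.025,z,1]))[:3]-[0,0,.004] for sy in(-1,1) for z in(0,.078)];print(proj(pts,K,P))
E
```

```text
time: 10.45
ee_pos: [0.478, -0.1897, 0.1427]
tcp_rot: [-178.9, -12.7, 75.4]
wrist_force: [-0.5, -0.5, 0.6]
opening: 0.0856
time: 10.7
ee_pos: [0.4867, -0.1637, 0.1733]
tcp_rot: [-179.7, 1.2, 76.1]
wrist_force: [-0.0, 1.5, 0.0]
opening: 0.0851
[246.6, 144.5, 313.5, 247.5] 0.75
[[251.2397 245.9039]
 [247.1641 148.9863]
 [313.1147 245.3137]
 [314.594  148.1951]]
```

View pics/w4.png

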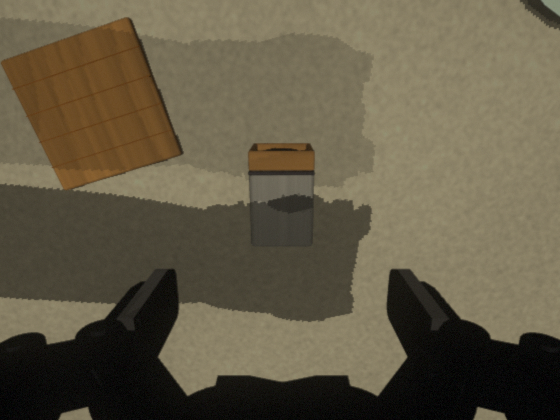

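The canister lies with its lid to the left (rim edge at row 151, base edge at row 247, columns 249–314), about 1 mm from the prediction.

```bash
python3 - <<'E'
from h import *
np.set_printoptions(precision=4,suppress=True)
K,P=cam("wrist")
w=onplane([(248,151),(314,151),(313.5,247),(250,247)],.05,K,P)[:,:2];c=w.mean(0)
print(w,c,[np.linalg.norm(w[i]-w[i-1]) for i in range(4)]);d=w[2]+w[1]-w[0]-w[3];az=np.degrees(np.arctan2(d[1],d[0]));print(az)
a=np.radians(az);y=np.array([np.cos(a),np.sin(a),0]);r=np.array([y[1],-y[0],0])
L=np.eye(4);L[:3,:3]=np.c_[np.cross(y,-r),y,-r];L[:3,3]=np.r_[c,.025]+.039*r;np.save("L.npy",L)
g=L[:3,3]+.042*L[:3,2]+[0,0,.006];print(g)
Tp=pose(g,az,45);np.save("T2.npy",Tp);pre=Tp.copy();pre[:3,3]-=.08*Tp[:3,2]
rows(pre,100)
E
```

```text
[[ 0.4676 -0.1224]
 [ 0.5148 -0.1341]
 [ 0.4979 -0.2087]
 [ 0.4486 -0.1966]] [ 0.4822 -0.1655] [np.float64(0.07655864813884852), np.float64(0.0485839930585967), np.float64(0.07644013919371828), np.float64(0.050800752458631436)]
-13.851760967634856
[ 0.4829 -0.1625  0.031 ]
[[[0.67,-0.03,1.37,-0.001,-0.11,0.0,100],[0.81,-0.04,1.29,-0.001,-0.11,0.0,100],[0.95,-0.04,1.19,-0.001,-0.11,0.0,100],[1.08,-0.04,1.08,-0.001,-0.11,0.0,100],[1.19,-0.04,0.95,-0.001,-0.11,0.0,100]]]
[[[1.28,-0.04,0.82,-0.001,-0.11,0.0,100],[1.37,-0.04,0.67,-0.001,-0.11,0.0,100]]]
```

```bash
python3 -m pendant '[[[0.67,-0.03,1.37,0,-0.11,0,100],[0.81,-0.04,1.29,0,-0.11,0,100],[0.95,-0.04,1.19,0,-0.11,0,100],[1.08,-0.04,1.08,0,-0.11,0,100],[1.19,-0.04,0.95,0,-0.11,0,100]]]'
python3 -m pendant '[[[1.28,-0.04,0.82,0,-0.11,0,100],[1.37,-0.04,0.67,0,-0.11,0,100],[0,0,0,0,0,0,100]]]'
python3 - <<'E'
from h import *
Tp=np.load("T2.npy");pre=Tp.copy();pre[:3,3]-=.03*Tp[:3,2];rows(pre,100,smax=2)
E
```

```text
time: 11.22
ee_pos: [0.4902, -0.1417, 0.0997]
tcp_rot: [-179.9, 33.0, 75.2]
wrist_force: [-0.0, 0.3, 0.1]
opening: 0.0852
time: 11.47
ee_pos: [0.4883, -0.1302, 0.0611]
tcp_rot: [-178.6, 46.5, 75.9]
wrist_force: [-0.2, -0.0, -2.0]
opening: 0.086
[[[-0.05,0.17,1.67,-0.014,0.013,-0.002,100],[-0.07,0.15,1.67,-0.014,0.013,-0.002,100]]]
```

```bash
python3 -m pendant '[[[-0.05,0.17,1.5,-0.014,0.013,-0.002,100],[-0.07,0.15,1.5,-0.014,0.013,-0.002,100],[0,0,0,0,0,0,100]]]'
python3 - <<'E'
from h import *
rows(np.load("T2.npy"),100,smax=1.3)
E
```

```text
time: 11.72
ee_pos: [0.482, -0.1546, 0.0326]
tcp_rot: [-178.6, 44.7, 77.1]
wrist_force: [-0.5, -0.4, 0.5]
opening: 0.0853
[[[-0.21,0.16,1.27,-0.006,-0.002,0.006,100],[-0.21,0.15,1.27,-0.006,-0.002,0.006,100]]]
```

```bash
python3 -m pendant '[[[-0.21,0.16,1.1,-0.006,0,0.006,100],[-0.21,0.15,1.0,-0.006,0,0.006,100],[0,0,0,0,0,0,100]]]'
python3 - <<'E'
from h import *
rows(np.load("T2.npy"),100,smax=1.3)
E
```

```text
time: 11.97
ee_pos: [0.4778, -0.1763, 0.0194]
tcp_rot: [-179.6, 44.4, 75.9]
wrist_force: [-0.6, -0.6, 0.1]
opening: 0.0854
[[[0.21,0.17,0.05,-0.01,-0.011,-0.003,100]]]
```

```bash
python3 -m pendant '[[[0.15,0.17,0.05,-0.01,-0.01,0,100],[0,0,0,0,0,0,100],[0,0,0,0,0,0,30],[0,0,0,0,0,0,30],[0,0,0,0,0,0,30]]]' 50
python3 -m pendant '[[[0,0,0,0,0,0,30],[0,0,0,0,0,0,30],[0,0,0,0,0,0,30],[0,0,0,0,0,0,30]]]' 50
python3 - <<'E'
from h import *
np.set_printoptions(precision=4,suppress=True)
t=tool();L=np.load("L.npy");X=np.linalg.inv(t)@L;print(X);X[1,3]=0;np.save("X2.npy",X)
print(t[:3,3]-.019*t[:3,2]);B=t.copy();B[2,3]+=.06;rows(B,30,smax=2)
E
```

```text
time: 12.38
ee_pos: [0.4798, -0.1769, 0.02]
tcp_rot: [179.7, 44.8, 75.5]
wrist_force: [3.0, -0.3, 2.1]
opening: 0.0516
time: 12.72
ee_pos: [0.4804, -0.1761, 0.0202]
tcp_rot: [179.7, 44.7, 75.6]
wrist_force: [-0.1, -2.2, 0.5]
opening: 0.0497
[[-0.7038  0.0073  0.7104 -0.0234]
 [ 0.0035  1.     -0.0068 -0.0006]
 [-0.7104 -0.0023 -0.7038  0.0165]
 [ 0.      0.      0.      1.    ]]
[ 0.4837 -0.1631  0.0337]
[[[-1.41,0.01,-1.42,0.0,0.0,0.0,30],[-1.41,0.01,-1.42,0.0,0.0,0.0,30],[-1.41,0.01,-1.42,0.0,0.0,0.0,30]]]
```

```bash
python3 -m pendant '[[[-1.41,0,-1.42,0,0,0,30],[-1.41,0,-1.42,0,0,0,30],[-1.41,0,-1.42,0,0,0,30],[-1,0,-1,0,0,0,30]]]'
python3 - <<'E'
from h import *
np.set_printoptions(precision=4,suppress=True)
X=np.load("X2.npy");a=np.radians(-13.85);y=np.array([np.cos(a),np.sin(a),0])
W=np.eye(4);W[:3,:3]=np.c_[np.cross(y,[0,0,1.]),y,[0,0,1.]];W[:3,3]=[.518,.108,.012];np.save("W.npy",W)
U=W.copy();U[2,3]+=.05;B=U@np.linalg.inv(X);print(B)
rows(B,30)
E
```

```text
time: 13.05
ee_pos: [0.4771, -0.1753, 0.0916]
tcp_rot: [-179.4, 44.7, 76.1]
wrist_force: [0.5, 0.9, -2.8]
opening: 0.0498
[[ 0.1756  0.9701  0.1678  0.5193]
 [ 0.6816 -0.2428  0.6903  0.1126]
 [ 0.7104 -0.0068 -0.7038  0.0903]
 [ 0.      0.      0.      1.    ]]
[[[1.48,-0.21,-1.45,-0.0,0.112,-0.0,30],[1.63,-0.21,-1.27,-0.0,0.112,-0.0,30],[1.76,-0.21,-1.08,-0.0,0.112,-0.0,30],[1.87,-0.21,-0.88,-0.0,0.112,-0.0,30],[1.96,-0.21,-0.66,-0.0,0.112,-0.0,30]]]
[[[2.02,-0.21,-0.44,-0.0,0.112,-0.0,30],[2.06,-0.21,-0.21,-0.0,0.112,-0.0,30],[2.07,-0.21,0.02,-0.0,0.112,-0.0,30],[2.05,-0.21,0.25,-0.0,0.112,-0.0,30],[2.01,-0.21,0.48,-0.0,0.112,-0.0,30]]]
[[[1.94,-0.21,0.7,-0.0,0.112,-0.0,30],[1.85,-0.21,0.92,-0.0,0.112,-0.0,30],[1.74,-0.21,1.12,-0.0,0.112,-0.0,30],[1.6,-0.21,1.31,-0.0,0.112,-0.0,30]]]
```

```bash
python3 -m pendant '[[[1.48,-0.21,-1.45,0,0.112,0,30],[1.63,-0.21,-1.27,0,0.112,0,30],[1.76,-0.21,-1.08,0,0.112,0,30],[1.87,-0.21,-0.88,0,0.112,0,30],[1.96,-0.21,-0.66,0,0.112,0,30]]]'
python3 -m pendant '[[[2.02,-0.21,-0.44,0,0.112,0,30],[2.06,-0.21,-0.21,0,0.112,0,30],[2.07,-0.21,0.02,0,0.112,0,30],[2.05,-0.21,0.25,0,0.112,0,30],[2.01,-0.21,0.48,0,0.112,0,30]]]'
python3 -m pendant '[[[1.94,-0.21,0.7,0,0.112,0,30],[1.85,-0.21,0.92,0,0.112,0,30],[1.74,-0.21,1.12,0,0.112,0,30],[1.0,-0.21,1.31,0,0.08,0,30],[0,0,0,0,0,0,30]]]'
python3 - <<'E'
from h import *
X=np.load("X2.npy");W=np.load("W.npy");U=W.copy();U[2,3]+=.022;rows(U@np.linalg.inv(X),30,smax=1.2)
K,P=cam("wrist")
a=bot.camera("wrist")[...,::-1].copy()
b=bot.camera("scene")[120:330,200:480,::-1]
cv2.imwrite("pics/c5.png",np.hstack([cv2.resize(a,(400,300)),cv2.resize(b,(400,300))]))
E
```

```text
time: 13.47
ee_pos: [0.4928, -0.0667, 0.092]
tcp_rot: [-179.4, 11.4, 76.1]
wrist_force: [0.6, -0.3, -3.2]
opening: 0.0497
time: 13.88
ee_pos: [0.5089, 0.042, 0.0986]
tcp_rot: [-179.7, -22.3, 76.1]
wrist_force: [-0.5, 0.6, -4.0]
opening: 0.0495
time: 14.3
ee_pos: [0.5176, 0.1232, 0.0976]
tcp_rot: [-179.3, -47.5, 75.6]
wrist_force: [-1.4, -0.6, -3.4]
opening: 0.0495
[[[-0.82,0.11,0.41,-0.001,-0.01,0.0,30],[-0.81,0.11,0.42,-0.001,-0.01,0.0,30],[-0.81,0.11,0.43,-0.001,-0.01,0.0,30],[-0.81,0.11,0.44,-0.001,-0.01,0.0,30]]]
```

View pics/c5.png

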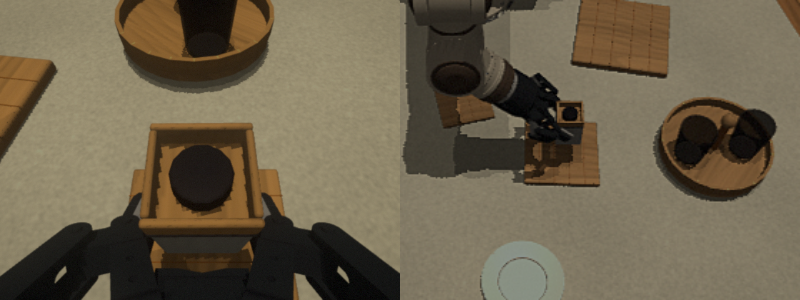

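The canister is upright over the middle board, lid and black button on top (wrist crop, button at (202,177)). Next: lower it.

```bash
python3 -m pendant '[[[-0.82,0.11,0.41,0,-0.01,0,30],[-0.81,0.11,0.42,0,-0.01,0,30],[-0.7,0.05,0.43,0,-0.01,0,30],[-0.2,0,0.1,0,-0.01,0,30],[0,0,0,0,0,0,30]]]'
python3 - <<'E'
from h import *
X=np.load("X2.npy");W=np.load("W.npy");U=W.copy();U[2,3]+=.003;rows(U@np.linalg.inv(X),30,smax=.5)
C=tool()@X;print(C[:3,3],Ro.from_matrix(C[:3,:3]).as_euler("xyz",degrees=True))
E
```

```text
time: 14.82
ee_pos: [0.5212, 0.111, 0.0708]
tcp_rot: [-180.0, -44.0, 76.1]
wrist_force: [-0.7, -0.1, -2.5]
opening: 0.0493
[[[-0.31,-0.04,0.34,0.0,0.004,0.001,30],[-0.31,-0.04,0.34,0.0,0.004,0.001,30],[-0.31,-0.04,0.34,0.0,0.004,0.001,30],[-0.31,-0.03,0.34,0.0,0.004,0.001,30],[-0.31,-0.03,0.34,0.0,0.004,0.001,30]]]
[[[-0.31,-0.03,0.34,0.0,0.004,0.001,30]]]
[0.51992034 0.10584471 0.04262152] [   0.37551308   -1.22531592 -103.64158202]
```

```bash
python3 -m pendant '[[[-0.31,-0.04,0.34,0,0.004,0,30],[-0.31,-0.04,0.34,0,0.004,0,30],[-0.31,-0.04,0.34,0,0.004,0,30],[-0.31,-0.03,0.34,0,0.004,0,30],[0,0,0,0,0,0,30]]]'
python3 - <<'E'
from h import *
X=np.load("X2.npy");W=np.load("W.npy");U=W.copy();U[2,3]+=.0;rows(U@np.linalg.inv(X),30,smax=.2)
C=tool()@X;print(C[:3,3],Ro.from_matrix(C[:3,:3]).as_euler("xyz",degrees=True))
E
```

```text
time: 15.23
ee_pos: [0.52, 0.1122, 0.0509]
tcp_rot: [180.0, -45.0, 76.2]
wrist_force: [-0.1, -0.3, -3.5]
opening: 0.0494
[[[-0.12,-0.01,0.13,0.0,0.001,0.001,30],[-0.12,-0.01,0.13,0.0,0.001,0.001,30],[-0.12,-0.01,0.13,0.0,0.001,0.001,30],[-0.12,-0.01,0.13,0.0,0.001,0.001,30],[-0.12,-0.01,0.13,0.0,0.001,0.001,30]]]
[[[-0.12,-0.01,0.13,0.0,0.001,0.001,30]]]
[0.51887531 0.10743059 0.02261785] [   0.41911421   -0.26051336 -103.61649344]
```

```bash
python3 -m pendant '[[[-0.12,0,0.13,0,0.001,0,30],[-0.12,0,0.13,0,0.001,0,30],[-0.12,0,0.13,0,0.001,0,30],[-0.12,0,0.13,0,0,0,30],[0,0,0,0,0,0,30]]]'
python3 -m pendant '[[[-0.07,0,0.07,0,0,0,30],[0,0,0,0,0,0,30]]]'
python3 -m pendant '[[[-0.07,0,0.07,0,0,0,30],[0,0,0,0,0,0,30]]]'
```

```text
time: 15.65
ee_pos: [0.52, 0.1124, 0.0429]
tcp_rot: [180.0, -45.2, 76.2]
wrist_force: [-0.6, -0.2, -3.0]
opening: 0.0496
time: 15.82
ee_pos: [0.5201, 0.1124, 0.0419]
tcp_rot: [180.0, -45.2, 76.2]
wrist_force: [0.5, 0.4, -3.1]
opening: 0.0491
time: 15.98
ee_pos: [0.5202, 0.1125, 0.0411]
tcp_rot: [179.9, -45.2, 76.2]
wrist_force: [0.1, -0.9, -2.9]
opening: 0.0494
```

Expected contact is at a TCP height of about 0.040.

```bash
python3 -m pendant '[[[-0.05,0,0.05,0,0,0,30],[0,0,0,0,0,0,30]]]'
python3 -m pendant '[[[-0.05,0,0.05,0,0,0,30],[0,0,0,0,0,0,30]]]'
python3 -m pendant '[[[-0.05,0,0.05,0,0,0,30]]]'
python3 -m pendant '[[[-0.05,0,0.05,0,0,0,30]]]'
```

```text
time: 16.15
ee_pos: [0.5203, 0.1124, 0.0404]
tcp_rot: [179.9, -45.2, 76.2]
wrist_force: [-0.5, -0.5, -2.3]
opening: 0.0494
time: 16.32
ee_pos: [0.5204, 0.1124, 0.0398]
tcp_rot: [179.9, -45.2, 76.3]
wrist_force: [-0.4, -0.1, -4.3]
opening: 0.0497
time: 16.4
ee_pos: [0.5206, 0.1125, 0.0394]
tcp_rot: [179.9, -45.2, 76.3]
wrist_force: [-4.5, -4.7, 6.5]
opening: 0.0496
time: 16.48
ee_pos: [0.5207, 0.1126, 0.0394]
tcp_rot: [179.9, -45.3, 76.3]
wrist_force: [-6.1, -3.4, 7.4]
opening: 0.0498
```

```bash
python3 -m pendant '[[[0.02,0,-0.02,0,0,0,100],[0,0,0,0,0,0,100],[0,0,0,0,0,0,100],[0,0,0,0,0,0,100],[0,0,0,0,0,0,100]]]'
python3 -m pendant '[[[0,0,-1.5,0,0,0,100],[0,0,-2.5,0,0,0,100],[0,0,-3.5,0,0,0,100],[0,0,-3.5,0,0,0,100],[0,0,0,0,0,0,100]]]'
python3 - <<'E'
from h import *
B=pose([.518,.09,.22],-13.85,0);rows(B,0)
E
```

```text
time: 16.9
ee_pos: [0.5218, 0.1127, 0.041]
tcp_rot: [179.6, -45.4, 76.4]
wrist_force: [-0.7, -0.6, 0.8]
opening: 0.0853
time: 17.32
ee_pos: [0.5001, 0.0359, 0.1198]
tcp_rot: [179.9, -45.4, 76.5]
wrist_force: [1.4, -0.5, 0.9]
opening: 0.086
[[[1.4,0.07,-0.24,-0.0,-0.113,0.001,0],[1.36,0.07,-0.39,-0.0,-0.113,0.001,0],[1.31,0.07,-0.54,-0.0,-0.113,0.001,0],[1.24,0.07,-0.69,-0.0,-0.113,0.001,0],[1.15,0.07,-0.82,-0.0,-0.113,0.001,0]]]
[[[1.05,0.06,-0.95,-0.0,-0.113,0.001,0],[0.94,0.06,-1.06,-0.0,-0.113,0.001,0]]]
```

```bash
python3 -m pendant '[[[1.4,0.07,-0.24,0,-0.113,0.001,0],[1.36,0.07,-0.39,0,-0.113,0.001,0],[1.31,0.07,-0.54,0,-0.113,0.001,0],[1.24,0.07,-0.69,0,-0.113,0.001,0],[1.15,0.07,-0.82,0,-0.113,0.001,0]]]'
python3 -m pendant '[[[1.05,0.06,-0.95,0,-0.113,0.001,0],[0.94,0.06,-1.06,0,-0.113,0.001,0],[0,0,0,0,0,0,0],[0,0,0,0,0,0,0]]]'
python3 - <<'E'
from h import *
np.set_printoptions(precision=4,suppress=True)
K,P=cam("wrist");a=bot.camera("wrist");cv2.imwrite("pics/w6.png",a[...,::-1])
for t,z in(("canister",.012),("canister_rim",.09),("button_top",.087)):
    print(t,[(d["uv"],round(d["confidence"],2),onplane(d["uv"],z,K,P)[0]) for d in bot.mark_of("wrist",t)])
for d in bot.masks_of("wrist","button_top"):
    n=np.argwhere(d["pixels"])[:,::-1];print(d["extent"],d["confidence"],cv2.minAreaRect((onplane(n,.087,K,P)[:,:2]*1000).astype(np.float32)))
b=bot.camera("scene")[150:290,220:406,::-1]
cv2.imwrite("pics/c6.png",np.hstack([cv2.resize(a[...,::-1],(400,300)),cv2.resize(b,(400,300))]))
E
```

```text
time: 17.73
ee_pos: [0.514, 0.0687, 0.177]
tcp_rot: [-180.0, -12.0, 75.1]
wrist_force: [0.8, -0.6, -1.1]
opening: 0.0255
time: 18.07
ee_pos: [0.5223, 0.091, 0.2052]
tcp_rot: [179.3, 1.7, 75.4]
wrist_force: [0.1, -0.8, -0.4]
opening: -0.0003
canister [([272.3, 160.6], 0.55, array([0.5179, 0.1082, 0.012 ]))]
canister_rim [([270.0, 181.1], 0.57, array([0.5171, 0.1072, 0.09  ]))]
button_top [([273.3, 178.9], 0.6, array([0.5197, 0.1076, 0.087 ]))]
[253.3, 161.4, 292.2, 196.2] 0.95 ((519.052490234375, 108.93738555908203), (30.426172256469727, 28.383066177368164), 75.28376770019531)
```

View pics/c6.png

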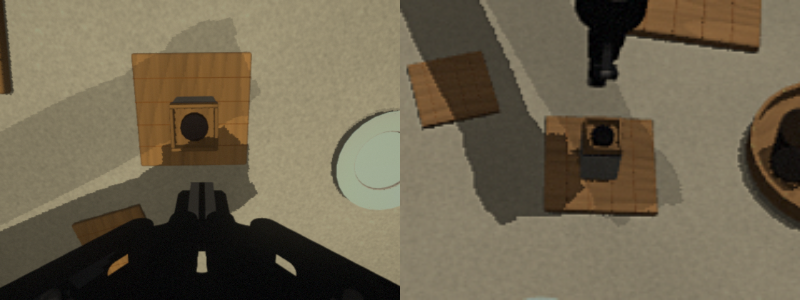

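The canister is upright and wholly on the middle board; the button's measured centre is (0.519, 0.1085). Next: bring the closed fingers above it.

```bash
python3 - <<'E'
from h import *
B=pose([.5192,.1083,.115],-13.8,0,off=0);rows(B,0,smax=2.5)
E
```

```text
[[[0.54,-0.21,2.23,0.003,0.007,-0.005,0],[0.53,-0.2,2.23,0.003,0.007,-0.005,0],[0.51,-0.19,2.24,0.003,0.007,-0.005,0],[0.5,-0.19,2.24,0.003,0.007,-0.005,0]]]
```

```bash
python3 -m pendant '[[[0.54,-0.21,2.1,0.003,0.007,-0.005,0],[0.53,-0.2,2.1,0.003,0.007,-0.005,0],[0.51,-0.19,2.0,0.003,0.007,-0.005,0],[0.4,-0.15,1.4,0.003,0.007,-0.005,0],[0,0,0,0,0,0,0]]]'
python3 - <<'E'
from h import *
np.set_printoptions(precision=4,suppress=True)
rows(pose([.5192,.1083,.1],-13.8,0,off=0),0,smax=1)
K,P=cam("wrist");bot.camera("wrist")
for d in bot.masks_of("wrist","button_top"):
    n=np.argwhere(d["pixels"])[:,::-1];print(d["extent"],d["confidence"],cv2.minAreaRect((onplane(n,.087,K,P)[:,:2]*1000).astype(np.float32)))
E
```

```text
time: 18.78
ee_pos: [0.5192, 0.1031, 0.1259]
tcp_rot: [180.0, -0.2, 75.7]
wrist_force: [0.2, -0.2, 0.1]
opening: -0.0002
[[[0.17,-0.04,0.86,0.0,-0.001,-0.003,0],[0.17,-0.04,0.86,0.0,-0.001,-0.003,0],[0.17,-0.04,0.86,0.0,-0.001,-0.003,0]]]
[256.9, 204.3, 308.4, 252.9] 0.73 ((519.4996948242188, 110.7744140625), (29.815420150756836, 29.427249908447266), 75.75132751464844)
```

```bash
python3 -m pendant '[[[0.22,-0.04,0.75,0,0,-0.003,0],[0.22,-0.04,0.75,0,0,-0.003,0],[0.2,-0.02,0.7,0,0,-0.003,0],[0,0,0,0,0,0,0]]]'
python3 - <<'E'
from h import *
rows(pose([.5194,.1097,.090],-13.8,0,off=0),0,smax=.5)
a=bot.camera("wrist");cv2.imwrite("pics/w7.png",a[120:420,120:460,::-1])
E
```

```text
time: 19.22
ee_pos: [0.5228, 0.1089, 0.1086]
tcp_rot: [179.5, -0.3, 76.1]
wrist_force: [-0.6, 0.2, -0.8]
opening: -0.0
[[[-0.0,-0.09,0.47,0.002,-0.001,-0.0,0],[-0.0,-0.09,0.47,0.002,-0.001,-0.0,0],[-0.0,-0.09,0.47,0.002,-0.001,-0.0,0],[-0.0,-0.09,0.47,0.002,-0.001,-0.0,0]]]
```

View pics/w7.png

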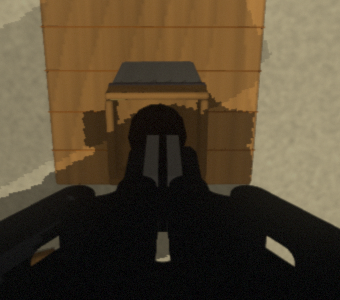

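The fingertips are over the button, about 3 mm off along y, which the computed correction covers. Next: descend.

```bash
python3 -m pendant '[[[0,-0.12,0.4,0.002,0,0,0],[0,-0.12,0.4,0.002,0,0,0],[0,-0.1,0.4,0.002,0,0,0],[0,0,0.3,0.002,0,0,0],[0,0,0,0,0,0,0]]]'
python3 - <<'E'
from h import *
rows(pose([.5194,.1097,.090],-13.8,0,off=0),0,smax=.5)
E
```

```text
time: 19.68
ee_pos: [0.5197, 0.1101, 0.0935]
tcp_rot: [179.9, -0.4, 76.2]
wrist_force: [-0.1, 0.4, -0.5]
opening: 0.0004
[[[-0.05,-0.02,0.35,0.001,-0.006,-0.001,0]]]
```

```bash
python3 -m pendant '[[[-0.03,0,0.15,0,-0.006,0,0],[0,0,0.15,0,0,0,0],[0,0,0,0,0,0,0]]]'
python3 -m pendant '[[[0,0,0.07,0,0,0,0],[0,0,0.07,0,0,0,0]]]'
python3 -m pendant '[[[0,0,0.07,0,0,0,0],[0,0,0.07,0,0,0,0]]]'
python3 -m pendant '[[[0,0,0.05,0,0,0,0]]]'
```

```text
time: 19.93
ee_pos: [0.5196, 0.1098, 0.0901]
tcp_rot: [180.0, 0.0, 76.2]
wrist_force: [0.3, 0.1, 0.9]
opening: 0.0001
time: 20.1
ee_pos: [0.5197, 0.1098, 0.0888]
tcp_rot: [179.9, 0.0, 76.2]
wrist_force: [-0.1, -0.5, 0.0]
opening: 0.0
time: 20.27
ee_pos: [0.5199, 0.1098, 0.0875]
tcp_rot: [179.9, 0.0, 76.2]
wrist_force: [-0.2, 0.0, 0.3]
opening: 0.0002
time: 20.35
ee_pos: [0.5199, 0.1098, 0.087]
tcp_rot: [179.9, 0.0, 76.2]
wrist_force: [-1.2, 1.1, 1.3]
opening: 0.0001
```

Contact height is about 0.087. Now the first stage, in small steps, towards the stop at about 0.083.

```bash
python3 -m pendant '[[[0,0,0.05,0,0,0,0],[0,0,0.05,0,0,0,0]]]'
python3 -m pendant '[[[0,0,0.05,0,0,0,0],[0,0,0.05,0,0,0,0]]]'
python3 -m pendant '[[[0,0,0.04,0,0,0,0],[0,0,0.04,0,0,0,0]]]'
python3 -m pendant '[[[0,0,0.03,0,0,0,0]]]'
```

```text
time: 20.52
ee_pos: [0.52, 0.1098, 0.0862]
tcp_rot: [179.9, 0.0, 76.2]
wrist_force: [-0.4, -0.2, 1.4]
opening: -0.0002
time: 20.68
ee_pos: [0.5199, 0.1098, 0.0853]
tcp_rot: [179.9, -0.0, 76.2]
wrist_force: [-0.3, -0.7, 1.1]
opening: 0.0001
time: 20.85
ee_pos: [0.5199, 0.1098, 0.0846]
tcp_rot: [179.9, -0.0, 76.2]
wrist_force: [-0.9, -0.1, 1.9]
opening: 0.0002
time: 20.93
ee_pos: [0.5199, 0.1098, 0.0844]
tcp_rot: [179.9, -0.0, 76.2]
wrist_force: [-1.5, -0.2, 3.0]
opening: -0.0002
```

```bash
python3 -m pendant '[[[0,0,0.03,0,0,0,0],[0,0,0.03,0,0,0,0]]]'
python3 -m pendant '[[[0,0,0.03,0,0,0,0]]]'
python3 -m pendant '[[[0,0,0.03,0,0,0,0]]]'
python3 -m pendant '[[[0,0,0.03,0,0,0,0]]]'
```

```text
time: 21.1
ee_pos: [0.5199, 0.1098, 0.0838]
tcp_rot: [179.9, -0.0, 76.2]
wrist_force: [-1.3, -0.4, 2.2]
opening: -0.0
time: 21.18
ee_pos: [0.5199, 0.1098, 0.0836]
tcp_rot: [179.9, -0.0, 76.2]
wrist_force: [-0.3, -1.2, 2.2]
opening: -0.0001
time: 21.27
ee_pos: [0.52, 0.1098, 0.0833]
tcp_rot: [179.9, -0.0, 76.2]
wrist_force: [-0.7, -0.1, 2.2]
opening: -0.0001
time: 21.35
ee_pos: [0.52, 0.1098, 0.0831]
tcp_rot: [179.9, -0.0, 76.2]
wrist_force: [-1.4, -0.6, 2.8]
opening: -0.0003
```

```bash
for i in 1 ; do python3 -m pendant '[[[0,0,0.03,0,0,0,0]]]'
python3 -m pendant '[[[0,0,0.02,0,0,0,0]]]'
python3 -m pendant '[[[0,0,0.02,0,0,0,0]]]'; done
```

```text
time: 21.43
ee_pos: [0.52, 0.1099, 0.083]
tcp_rot: [179.9, -0.0, 76.2]
wrist_force: [-2.3, -0.3, 6.6]
opening: 0.0002
time: 21.52
ee_pos: [0.52, 0.1099, 0.0831]
tcp_rot: [179.8, -0.0, 76.2]
wrist_force: [-2.0, -0.4, 4.2]
opening: -0.0001
time: 21.6
ee_pos: [0.52, 0.1099, 0.0831]
tcp_rot: [179.8, -0.0, 76.2]
wrist_force: [-2.3, 0.4, 5.0]
opening: -0.0001
```

The stop shows: z has stalled at 0.083 with the force at 5–6 N, below 11. I'll hold it there with the same light push for about 1.2 s.

```bash
python3 -m pendant '[[[0,0,0.02,0,0,0,0],[0,0,0.02,0,0,0,0],[0,0,0.02,0,0,0,0]]]'
python3 -m pendant '[[[0,0,0.02,0,0,0,0],[0,0,0.02,0,0,0,0],[0,0,0.02,0,0,0,0]]]'
python3 -m pendant '[[[0,0,0.02,0,0,0,0],[0,0,0.02,0,0,0,0],[0,0,0.02,0,0,0,0]]]'
python3 -m pendant '[[[0,0,0.02,0,0,0,0],[0,0,0.02,0,0,0,0],[0,0,0.02,0,0,0,0]]]'
```

```text
time: 21.85
ee_pos: [0.52, 0.1099, 0.083]
tcp_rot: [179.8, -0.0, 76.2]
wrist_force: [-1.5, -0.3, 4.8]
opening: -0.0001
time: 22.1
ee_pos: [0.52, 0.1098, 0.083]
tcp_rot: [179.8, -0.1, 76.2]
wrist_force: [-2.5, -0.8, 5.2]
opening: 0.0003
time: 22.35
ee_pos: [0.52, 0.1099, 0.083]
tcp_rot: [179.8, -0.1, 76.2]
wrist_force: [-2.1, -1.6, 4.6]
opening: -0.0003
time: 22.6
ee_pos: [0.52, 0.1098, 0.083]
tcp_rot: [179.7, -0.1, 76.2]
wrist_force: [-2.4, -0.6, 5.2]
opening: -0.0
```

```bash
python3 -m pendant '[[[0,0,0.02,0,0,0,0],[0,0,0.02,0,0,0,0]]]'
python3 -m pendant '[[[0,0,0.08,0,0,0,0],[0,0,0.1,0,0,0,0]]]'
python3 -m pendant '[[[0,0,0.1,0,0,0,0],[0,0,0.1,0,0,0,0]]]'
python3 -m pendant '[[[0,0,0.1,0,0,0,0],[0,0,0.1,0,0,0,0]]]'
python3 -m pendant '[[[0,0,0.1,0,0,0,0],[0,0,0.1,0,0,0,0]]]'
```

```text
time: 22.77
ee_pos: [0.52, 0.1098, 0.083]
tcp_rot: [179.7, -0.1, 76.2]
wrist_force: [-2.8, -0.1, 6.0]
opening: -0.0001
time: 22.93
ee_pos: [0.5202, 0.1099, 0.0825]
tcp_rot: [179.7, -0.1, 76.2]
wrist_force: [-4.4, -0.1, 11.2]
opening: 0.0
time: 23.1
ee_pos: [0.5202, 0.1099, 0.0822]
tcp_rot: [179.6, -0.1, 76.2]
wrist_force: [-4.9, -0.7, 10.5]
opening: -0.0001
time: 23.27
ee_pos: [0.5202, 0.1099, 0.0819]
tcp_rot: [179.5, -0.2, 76.2]
wrist_force: [-5.4, 0.1, 11.5]
opening: -0.0
time: 23.43
ee_pos: [0.5202, 0.1099, 0.0816]
tcp_rot: [179.5, -0.2, 76.2]
wrist_force: [-4.7, -0.6, 10.5]
opening: -0.0001
```

```bash
python3 -m pendant '[[[0,0,0.15,0.002,0,0,0],[0,0,0.15,0,0,0,0]]]'
python3 -m pendant '[[[0,0,0.15,0.002,0,0,0],[0,0,0.15,0,0,0,0],[0,0,0.15,0.002,0,0,0],[0,0,0.15,0,0,0,0]]]'
python3 -m pendant '[[[0,0,0.15,0.002,0,0,0],[0,0,0.15,0,0,0,0],[0,0,0.15,0.002,0,0,0]]]'
```

```text
time: 23.6
ee_pos: [0.5203, 0.1099, 0.0805]
tcp_rot: [179.5, -0.2, 76.2]
wrist_force: [-5.0, -1.6, 10.9]
opening: 0.0001
time: 23.93
ee_pos: [0.5202, 0.1099, 0.0779]
tcp_rot: [179.7, -0.3, 76.2]
wrist_force: [-5.4, -1.3, 12.7]
opening: 0.0001
time: 24.18
ee_pos: [0.5204, 0.1099, 0.0778]
tcp_rot: [179.7, -0.4, 76.2]
wrist_force: [-7.2, -1.5, 14.7]
opening: -0.0002
```

```bash
python3 -m pendant '[[[0,0,0.2,0,0,0,0],[0,0,0.2,0,0,0,0]]]'
python3 -m pendant '[[[0,0,0.25,0,0,0,0],[0,0,0.25,0,0,0,0]]]'
```

```text
time: 24.35
ee_pos: [0.5206, 0.1099, 0.0777]
tcp_rot: [179.6, -0.4, 76.2]
wrist_force: [-9.5, -1.4, 21.1]
opening: 0.0002
time: 24.52
ee_pos: [0.5209, 0.1099, 0.0777]
tcp_rot: [179.4, -0.5, 76.2]
wrist_force: [-11.0, -2.5, 24.4]
opening: 0.0
```

The hard stop is reached: 24 N with no further travel. Next: let go, straight up.

```bash
python3 -m pendant '[[[0,0,-0.1,0,0,0,0],[0,0,-0.3,0,0,0,0],[0,0,-0.6,0,0,0,0],[0,0,-1,0,0,0,0],[0,0,-1.5,0,0,0,0]]]'
python3 -m pendant '[[[-1,0,-2.5,0,0,0,0],[-2,0,-3,0,0,0,0],[-1,0,-2.5,0,0,0,0],[0,0,0,0,0,0,0],[0,0,0,0,0,0,0]]]'
python3 - <<'E'
from h import *
np.set_printoptions(precision=4,suppress=True)
K,P=cam("wrist");a=bot.camera("wrist")
for t,z in(("canister",.012),("canister_rim",.09),("button_top",.082)):
    print(t,[(d["uv"],round(d["confidence"],2),onplane(d["uv"],z,K,P)[0]) for d in bot.mark_of("wrist",t)])
b=bot.camera("scene");K,P=cam("scene")
for t,z in(("canister",.012),("button_top",.082),("plate",0),("egg_cup",0),("cup_a",.024)):
    print(t,[(round(d["confidence"],2),onplane(d["uv"],z,K,P)[0]) for d in bot.mark_of("scene",t)])
for t in("plate","egg_cup","cup_a"):print(t,[d["extent"] for d in bot.masks_of("scene",t)])
cv2.imwrite("pics/c8.png",np.hstack([cv2.resize(a[...,::-1],(400,300)),cv2.resize(b[...,::-1],(400,300))]))
E
```

```text
time: 24.93
ee_pos: [0.5192, 0.1094, 0.1125]
tcp_rot: [179.5, -0.4, 76.2]
wrist_force: [-0.2, 0.3, -0.1]
opening: -0.0002
time: 25.35
ee_pos: [0.5089, 0.0691, 0.1994]
tcp_rot: [179.4, -0.5, 76.2]
wrist_force: [-0.4, 0.1, -1.1]
opening: -0.0
canister [([282.8, 143.2], 0.84, array([0.5192, 0.1073, 0.012 ]))]
canister_rim [([279.8, 154.8], 0.9, array([0.5161, 0.1072, 0.09  ]))]
button_top [([284.0, 153.8], 0.96, array([0.519 , 0.1062, 0.082 ]))]
canister [(0.73, array([0.5224, 0.1086, 0.012 ]))]
button_top [(0.47, array([0.5244, 0.1088, 0.082 ]))]
plate [(0.62, array([ 0.7662, -0.0229,  0.    ]))]
egg_cup [(0.58, array([ 0.6113, -0.4799,  0.    ]))]
cup_a [(0.79, array([0.5951, 0.4636, 0.024 ])), (0.58, array([0.5871, 0.3507, 0.024 ]))]
plate [[258.4, 287.5, 313.7, 346.6]]
egg_cup [[93.1, 279.0, 121.4, 301.6], [286.9, 202.3, 342.9, 249.4]]
cup_a [[432.0, 196.6, 462.0, 232.6], [391.6, 201.1, 423.8, 236.4]]
```

View pics/c8.png

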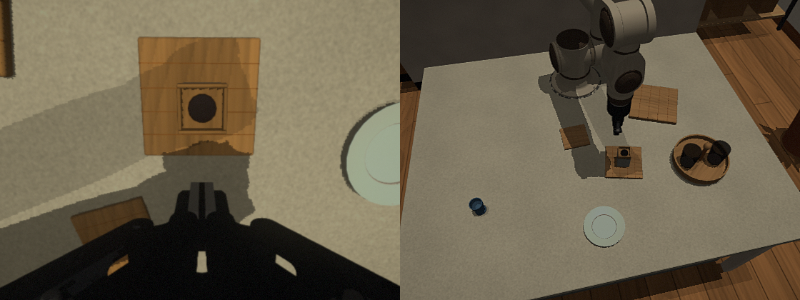

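The canister is upright and wholly on the middle board (wrist crop, (202,107)). The plate, egg cup and cups are where they were, to within the networks' noise. Handing in.

```bash
python3 -c "
from workcell import bot
print(bot.job_done())"
```

```text
the job is handed in; nothing more can be done
None
```

The job is handed in. The canister stands right way up on the middle board, vented and locked as far as the readings show, and the arm was clear of everything at about 25 s of the 67 s allowed.

**Turning and placing:** I gripped the upside-down canister with the tool leaning 45° and laid it on its side on the counter. I then regripped it and turned it upright onto the board, lowering it until the force showed contact before letting go.

**Sealing:**
- **Vent:** I pressed the button until it stalled at the halfway stop (fingertips at z = 0.083). I held it there at about 5 N from 21.4 to 22.8 s.
- **Lock:** I then pressed on at 11–13 N to a hard stop at z = 0.0777 (expected 0.078). It took 24 N there without moving further, and I let go straight up.

**Last checks:**
- **Canister position:** it measured about (0.519, 0.108), within a few millimetres of the board's centre and wholly on it.
- **Other things:** the cups, plate and egg cup showed no movement beyond the networks' noise of a few pixels.
- **Not checked directly:** I did not measure the button's height after release. The lock and vent are inferred from travel and force.
- **Disagreement:** the wrist and scene cameras differ by about 3–5 mm in x on the canister and button. That is too little to affect the placing.

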